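# Find the heavy side of a radio flywheel on its balancing stand

## Robot

A 7-joint arm with a two-finger parallel gripper is mounted at the origin on the work surface. World frame = base frame: x ahead of the robot, y to its left, z up, the work surface at z = 0. Lengths are in m, angles in rad, forces in N, time in s.
With the tool pointing down it reaches from about 0.4 to 0.875 m from the base axis. Payload 19.3 kg.
Tool frame: the origin (TCP) lies midway between the tips of the shut fingers; the grasp point (between the pads) lies bot.tcp_to_grasp behind it (bot.tcp_to_grasp is the distance from the TCP to the grasp point, in m); z points along the fingers, y is the line along which they close (so a half turn about z gives the same grasp; the last joint's range is limited). The gripper opens to 85 mm and grips with 20 to 120 N. Pads are 22 mm wide; open, the fingers measure 114 mm over their backs; the gripper's body (76 mm by 85 mm) begins 54 mm behind the grasp point. The pads swing forward as they close: fully open they stand 13 mm farther back than shut.
Start: joints at [-1.349, 0.521, -0.036, 1.599, 0.021, 1.021, -0.113], TCP at [0.18, 0.599, 0.231] pointing down, gripper open.
Joint ranges: [-2.91, 2.91], [-0.3, 2.13], [-1.5, 1.42], [0.17, 2.43], [-1.26, 4.41], [0.16, 1.93], [-2.52, 2.52]. Speed limits (rad/s): [1.89, 1.89, 2.39, 2.39, 3.01, 3.01, 3.01].

## Interface

Orientations are given as [roll, pitch, yaw] about the fixed x, y, z axes, in that order (R = Rz(yaw) Ry(pitch) Rx(roll)).
In Python, from workcell import observe, imaging, bot gives the robot as it stands.
- The arm moves only by the tool send_rows, never from a script. Its argument "plan" is text: rows parted by semicolons, each of 7 numbers parted by spaces: the shift along the tool's x, y, z in m, then the turn, a rotation vector about the tool's x, y, z in degrees, then the finger opening in m, from 0 to 0.0854. In form: dx dy dz rx ry rz claw; .... A call has 1 to 10 rows; each row is the pose to reach, as a shift and turn from the pose commanded when the call began, along the tool's axes at that moment; what a row does not reach only later rows make up. A row lasts 1/12 s, in which the tool goes at most 41.7 mm and 7.16 degrees, less where a joint would pass 70% of its speed; a pose out of reach is approached as far as the arm can. A call with a gripper value outside its range is refused whole. The fingers move at their own pace and stop on an object; "grip_force" is the grip in N (left out, the last holds). Time passes only in rows, so rows that repeat a pose let the fingers close. It gives the time, the measured TCP pose, the force, the opening and the grip force at its end, in the units of the state.
- observe(): the state, without advancing time (a new reading comes with each control period).
- imaging.grab_frame(name): name is "scene" or "top" or "wrist"; returns a dict with "color" (420x560x3 uint8, red, green, blue), "fx", "fy", "cx", "cy" (pixels), "eye" and "orientation" of the camera in the world; the wrist camera has in their place "tool_from_camera" (4x4, takes a point from camera to tool coordinates, whose origin is the TCP and whose axes are the flange's). Camera axes: x right, y down, z forward; pixel columns grow to the right and rows downward; lengths in m; the calibration is good to about 2 mm. A picture is of the moment at which its call begins: read the wrist's pose just before it. There is no depth.
- bot.job_done(): hands the job in; it is judged then, once.
The state is a dict: "clock": time; "qpos": joint angles; "qd": joint speeds; "joint_efforts": joint torques, N m; "position": TCP position; "tool_rot": TCP orientation; "force": force on the tool from outside, world axes, zero at the start; "moment": the same for the moment, N m; "grip_width": finger opening in m; "finger_force": force on a finger pad.
Only numpy, scipy, OpenCV 4.12 (cv2) and the standard library are available. Lean on these libraries where they do the work, as an engineer would, in place of code of your own. Each camera call takes 0.05 s, during which the arm holds its last target. There are 200 camera calls.

## Task

Start the balancing test: press the red start button on the grey box fully down and let it come back up. Then take the flywheel by its crank handle and turn it, from where it stands, through at least half a turn to feel where its hidden heavy side is, and finish with that heavy side straight down (to within about 15 degrees), still gripping the handle and holding the flywheel still there: do not let go, the trim weight is to be fitted opposite. Leave the other things on the bench alone.

Things in the scene. Friction and masses are not known exactly. Their poses are not given: they have to be found in the camera images.
- stand: Balancing stand fixed to the bench: dark steel base plate (60 mm from the origin to -x, 110 to +x, 70 to either side, 14 thick), aluminium upright 60 mm wide, 184 high behind a blue flywheel drum (diameter 120, 36 thick). Origin on the bench under the drum's centre, z up; its -x axis points from the drum out along the crank handle, parallel to the axle.
- axle (a point): Point on the axle line, 150 mm above the bench, 85 mm in front of (to the stand's -x of) the drum's centre: the centre of the upright circle, radius 45 mm, on which crank_grip travels. Axes as the stand's.
- drum (a point): Centre of the flywheel drum, on the axle. Drum, crank and handle are in balance save for a lead slug (0.28 to 0.42 kg, centre 40 mm from the axle) hidden in the closed drum at a fixed angle from the handle, another each time. It adds to or takes from the push needed at the handle by at most 2.4 to 3.7 N when level with the axle, nothing straight below or above: turning is hardest lifting it, lightest as it sinks.
- crank_grip (a point): Where to grip the crank handle: on its axis, 20 mm from its free end. It is a yellow cylinder, 16 mm diameter, 69 long, parallel to the axle, 45 mm from it; a sleeve that spins freely on its pin, so a gripper can keep its orientation while carrying it round. Behind this point: brass counterweight (opposite the handle, 22 mm diameter) 51 mm, flat steel crank bar 57 mm, drum 67 mm.
- rotor (a joint): Turn of the flywheel, rad, any number of turns. At 0 the handle is straight up; grows anticlockwise seen from the handle's end: at angle q the handle stands at (y, z) = 45 mm x (sin q, cos q) from the axle in the stand's frame. A stiff bearing (drag 0.17 N m, about 3.8 N at the handle, either way) keeps the flywheel wherever it is left.
- console: Grey steel box, 100 x 120 x 40 mm high, fixed to the bench, with the start button in the middle of its top. Origin at the centre of its underside.
- button (a joint): Travel of the start button, m: 0 up, 0.006 fully down; a spring returns it. Fully down takes 5 N.
- button_top (a point): Centre of the top of the red start button, 28 mm in diameter, 62 mm above the bench when up, in a black collar of 44 mm diameter that stands 12 mm above the box; pressed straight down.
- mic: Bystander: chrome desk microphone, foot 150 mm across, 216 mm high. Origin under its foot.
- mug: Bystander: white mug, 80 mm across, 95 mm high. Origin under it.
- jar: Bystander: amber glass jar with a black cap, 60 mm across, 75 mm high. Origin under it.
- spool: Bystander: orange spool of solder, 60 mm across, 44 mm high. Origin under it.
- driver: Bystander: screwdriver with a red handle, lying along its x.
- spanner: Bystander: steel spanner, lying along its x.
- dial_knob: Bystander: aluminium radio knob, 48 mm across, 22 mm high. Origin under it.
Mind the look-alikes: they are no part of the job. Leave any blue or brown look-alike of the console alone.

How it is judged:
On the way, in this order (a step that is already met when the one before it is completed fails the run):
1. the start button is fully down (value of joint button above 0.005 m), for 0.05 s.
2. the start button is up again (value of joint button below 0.001 m), for 0.1 s.
3. the held crank is half way round from its start (distance of crank_grip from where it was at the start of the episode above 0.087 m and contact force between the fingers and rotor above 0.3 N), for 0.05 s.
At the end, for the whole second after the job is handed in: The slug's centre is within 20 degrees of straight below the axle, the flywheel is still (under 0.1 rad/s), the fingers still grip the crank handle (over 2 N) and the button is up (z of slug_c0 in the frame of stand below 0.1124 m and velocity of joint rotor between -0.1 and 0.1 rad/s and contact force between the fingers and rotor above 2 N and value of joint button below 0.001 m); the arm keeps its last pose, push and grip.
It fails at once if a bystander was knocked over or pushed away (over 30 mm) (distance of any of mic, mug, jar, spool, driver, spanner, dial_knob from where it was at the start of the episode above 0.03 m or angle between any of mic, mug, jar, spool's own z axis and vertical above 0.5 rad).
It also fails if it takes over 72 s, if anything falls off the work surface, if the arm or the gripper's body presses on something with over 40 N, if the wrist force passes 120 N, or if a joint passes its speed limit or range.

## Working session

There is one attempt and no reset: what is moved stays moved. The work goes in short steps, Python scripts to look and compute and a tool call to move; the robot and the scene stay as the last step left them, time stands still between calls to the robot, and variables do not carry over. Pictures are saved under pics/ and viewed, at most 10 in all, crops included, and the job is handed in when it is done.

Besides the shell and the picture viewer there is one more tool, called as name(argument=value, ...) on one line, values as JSON. send_rows: Moves the arm, as the interface text tells. Its arguments: {"type":"object","properties":{"plan":{"type":"string"},"grip_force":{"type":"number"}},"required":["plan"]}

```bash
mkdir -p pics; ls
python3 - <<'E'
from workcell import observe, imaging, bot
import cv2
s=observe()
for k,v in s.items(): print(k,v)
print(bot.tcp_to_grasp)
for n in("scene","top"):
    f=imaging.grab_frame(n); cv2.imwrite(f"pics/{n}0.png",f["color"][:,:,::-1])
    print(n,{k:v for k,v in f.items() if k!="color"})
E
```

```text
pics
clock 0.0
qpos [-1.34920226  0.52204359 -0.03630757  1.59998165  0.02121586  1.02110646
 -0.11279816]
qd [ 0.00072959  0.00094498  0.00034701 -0.00126085 -0.00220298 -0.00106925
  0.00089162]
joint_efforts [ 7.83544442e-05 -9.27096605e+01  1.97971366e+00 -3.69949651e+01
  1.78213301e-02  7.77789362e-03  1.86437285e-05]
position [0.17974961 0.59824947 0.23071697]
tool_rot [-3.14044375e+00  1.05422542e-04  2.84978114e+00]
force [0.15516365 0.41894463 1.44481179]
moment [0.05153551 0.05078439 0.01413372]
finger_force 0.0
grip_width 0.08544105092370403
0.0187
scene {'fx': 540.7341709782492, 'fy': 540.7341709782492, 'cx': 280.1805610892583, 'cy': 212.08914559759194, 'eye': array([ 1.1713218 , -0.57317777,  1.42931616]), 'orientation': array([-2.53539567, -0.00979797,  0.80751688])}
top {'fx': 495.5187409274898, 'fy': 495.5187409274898, 'cx': 285.2481627696907, 'cy': 206.24897129105887, 'eye': array([0.39506422, 0.06930431, 1.72380782]), 'orientation': array([-3.05356453, -0.00514662, -1.57487263])}
```

View pics/scene0.png

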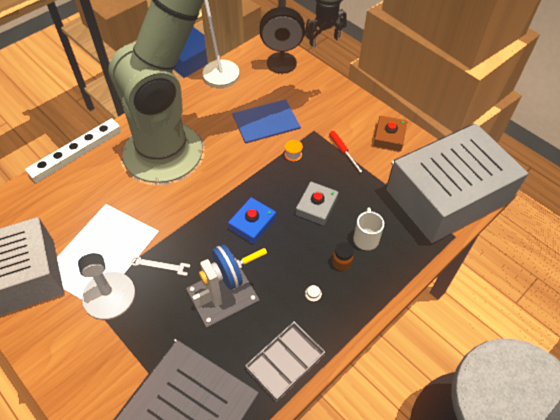

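View pics/top0.png

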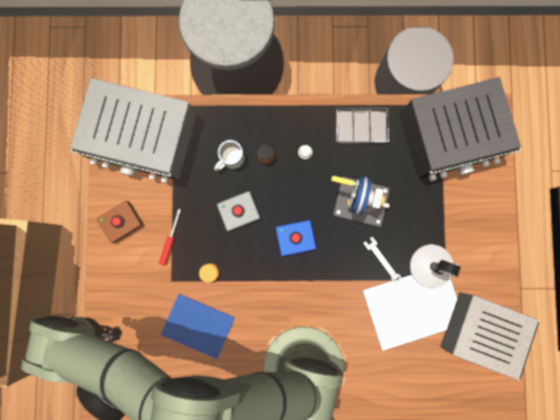

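Scene view: grey console with red button near (318,198), the stand's drum near (228,267), yellow handle pointing toward (255,257). Top view: grey console button near (238,211), handle near (343,182), drum near (362,197). The blue console (295,238) and brown one (117,221) are decoys.

```bash
cat > h.py <<'E'
import numpy as np, cv2
from scipy.spatial.transform import Rotation as R
from workcell import observe, imaging, bot
def cam(f, s=None):
    if "eye" in f: return np.array(f["eye"]), R.from_euler("xyz",f["orientation"]).as_matrix()
    T=np.eye(4);T[:3,:3]=R.from_euler("xyz",s["tool_rot"]).as_matrix();T[:3,3]=s["position"]
    T=T@f["tool_from_camera"]; return T[:3,3],T[:3,:3]
def ray(f,u,v,s=None):
    e,M=cam(f,s); return e, M@np.array([(u-f["cx"])/f["fx"],(v-f["cy"])/f["fy"],1])
def at_z(f,u,v,z,s=None):
    e,d=ray(f,u,v,s); return e+d*(z-e[2])/d[2]
def proj(f,p,s=None):
    e,M=cam(f,s); c=M.T@(np.array(p)-e); return c[0]/c[2]*f["fx"]+f["cx"], c[1]/c[2]*f["fy"]+f["cy"]
def tri(rays):
    A=np.zeros((3,3));b=np.zeros(3)
    for e,d in rays:
        d=d/np.linalg.norm(d);P=np.eye(3)-np.outer(d,d);A+=P;b+=P@e
    return np.linalg.solve(A,b)
E
python3 - <<'E'
from h import *
f=imaging.grab_frame("top"); g=imaging.grab_frame("scene")
np.savez("cams.npz",f=f,g=g)
print("button top",at_z(f,238,211,.062),"scene",at_z(g,318,198,.062))
a=f["color"][150:240,310:410]; b=g["color"][220:330,175:285]
a=cv2.resize(a,(400*1,360),interpolation=cv2.INTER_CUBIC);b=cv2.resize(b,(396,396),interpolation=cv2.INTER_CUBIC)
c=np.zeros((396,796,3),np.uint8);c[:360,:400]=a;c[:,400:]=b
cv2.imwrite("pics/crop1.png",c[:,:,::-1])
E
```

```text
button top [0.52623424 0.21908043 0.062     ] scene [0.53817332 0.21526533 0.062     ]
```

View pics/crop1.png

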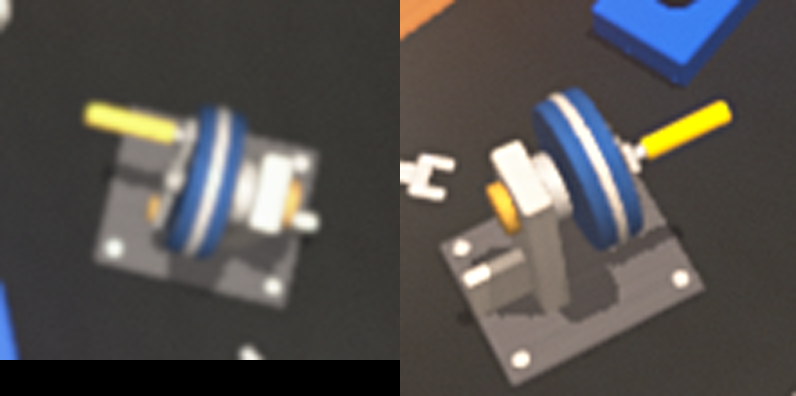

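```bash
cat > fit.py <<'E'
from h import *
from scipy.optimize import least_squares
d=np.load("cams.npz",allow_pickle=True); f=d["f"].item(); g=d["g"].item()
T=lambda u,v:(u/4+310,v/4+150); S=lambda u,v:((u-400)/3.6+175,v/3.6+220)
obs=[(f,T(318,150),(.11,.07)),(f,T(285,305),(.11,-.07)),(f,T(95,260),(-.06,-.07)),
(g,S(440,245),(.11,-.07)),(g,S(515,385),(.11,.07)),(g,S(703,288),(-.06,.07)),
(f,T(87,113),-.105),(f,T(175,131),-.036),(g,S(728,112),-.105),(g,S(645,152),-.036)]
def pt(m,p):
    x,y,a,q=p
    l=np.array([m[0],m[1],.014]) if isinstance(m,tuple) else np.array([m,.045*np.sin(q),.15+.045*np.cos(q)])
    c,s=np.cos(a),np.sin(a); return np.array([x+c*l[0]-s*l[1],y+s*l[0]+c*l[1],l[2]])
def res(p): return np.concatenate([np.array(proj(F,pt(m,p)))-o for F,o,m in obs])
for q0 in(0,1.5,3,-1.5):
    r=least_squares(res,[.58,-.1,-1.6,q0]); 
    print(r.cost,r.x,np.degrees(r.x[2:]));
    b=r if q0==0 or r.cost<b.cost else b
print(res(b.x).reshape(-1,2).round(1))
print("grip",pt(-.085,b.x))
print("button tri",tri([ray(f,238,211),ray(g,318,198)]))
for n,(F,u,v) in{"top":(f,238,211),"sc":(g,318,198)}.items():
    im=F["color"][v-12:v+12,u-12:u+12].astype(int); m=(im[...,0]>120)&(im[...,1]<70)
    y,x=np.nonzero(m); print(n,x.mean()+u-12,y.mean()+v-12,m.sum(),at_z(F,x.mean()+u-12,y.mean()+v-12,.060))
E
python3 fit.py
```

```text
3.2481660645886192 [ 0.56965542 -0.179793   -1.80617044  0.65727441] [-103.48594357   37.65904956]
3.2481660645884913 [ 0.56965542 -0.179793   -1.80617045  0.65727441] [-103.48594373   37.65904967]
3.2481660645906 [ 0.56965542 -0.179793   -1.80617043  0.65727447] [-103.48594249   37.65905301]
3.2481660645909325 [ 0.56965542 -0.179793   -1.80617042 -5.62591084] [-103.48594234 -322.34094713]
[[-0.  -0.6]
 [-0.3 -0.2]
 [-0.8 -0.2]
 [-1.1 -0. ]
 [-0.9  0.5]
 [ 0.6 -0.5]
 [-0.4 -0.8]
 [-0.9 -0.3]
 [-0.7 -0.1]
 [-0.5  0.1]]
grip [ 0.61621319 -0.10354831  0.18562472]
button tri [0.52921245 0.22243408 0.0459974 ]
top nan nan 0 [nan nan nan]
sc 317.53333333333336 196.08333333333334 60 [0.53103895 0.22073552 0.06      ]fit.py:22: RuntimeWarning: Mean of empty slice.
  y,x=np.nonzero(m); print(n,x.mean()+u-12,y.mean()+v-12,m.sum(),at_z(F,x.mean()+u-12,y.mean()+v-12,.060))
  ret = ret.dtype.type(ret / rcount)
```

```bash
cat >> h.py <<'E'
def delta(xyz,yaw_deg,s=None):
    "shift in tool axes and turn (rotvec, deg) from the present pose to tool-down pose at xyz with given yaw"
    s=s or observe(); M=R.from_euler("xyz",s["tool_rot"])
    d=M.inv().apply(np.array(xyz)-s["position"]); r=(M.inv()*R.from_euler("xyz",[np.pi,0,np.radians(yaw_deg)])).as_rotvec(degrees=True)
    print("d",d.round(4),"rot",r.round(2)); return d,r
E
python3 -c "
from h import *
delta((.528,.220,.15),113)"
```

```text
d [-0.4424 -0.2621  0.0812] rot [-3.000e-02  2.000e-02  5.028e+01]
```

send_rows(plan="-0.4424 -0.2621 0.03 0 0 50.3 0; -0.4424 -0.2621 0.03 0 0 50.3 0; -0.4424 -0.2621 0.03 0 0 50.3 0; -0.4424 -0.2621 0.03 0 0 50.3 0; -0.4424 -0.2621 0.03 0 0 50.3 0; -0.4424 -0.2621 0.03 0 0 50.3 0; -0.4424 -0.2621 0.03 0 0 50.3 0; -0.4424 -0.2621 0.03 0 0 50.3 0; -0.4424 -0.2621 0.03 0 0 50.3 0; -0.4424 -0.2621 0.03 0 0 50.3 0")

```text
clock: 1.03
position: [0.4625, 0.291, 0.207]
tool_rot: [3.141, -0.0, 1.972]
force: [1.3, 1.2, 0.1]
grip_width: 0.0001
finger_force: 0.0
```

```bash
python3 -c "
from h import *
delta((.528,.220,.13),113)"
```

```text
d [-0.0909  0.0325  0.077 ] rot [ 0.01 -0.   -0.  ]
```

send_rows(plan="-0.09 0.0325 0.077 0 0 0 0; -0.09 0.0325 0.077 0 0 0 0; -0.09 0.0325 0.077 0 0 0 0; -0.09 0.0325 0.077 0 0 0 0; -0.09 0.0325 0.077 0 0 0 0")

```text
clock: 1.45
position: [0.5268, 0.2203, 0.1286]
tool_rot: [-3.139, 0.001, 1.969]
force: [-0.2, 1.4, -0.3]
grip_width: 0.0001
finger_force: 0.0
```

Run:
```python
from h import *
delta((.528,.220,.10),113); s=observe()
print(s["position"],s["force"])
f=imaging.grab_frame("wrist"); print(proj(f,(.528,.22,.062),s), f["tool_from_camera"])
cv2.imwrite("pics/w1.png",f["color"][:,:,::-1])
g=imaging.grab_frame("scene"); c=g["color"][140:240,260:380]; cv2.imwrite("pics/s1.png",cv2.resize(c,None,fx=5,fy=5,interpolation=cv2.INTER_CUBIC)[:,:,::-1])
```

```text
d [-0.0007  0.001   0.0286] rot [-0.15  0.05 -0.2 ]
[0.5268256  0.22032597 0.12858871] [-0.20659085  1.43957733 -0.25184489]
(np.float64(283.84279039762714), np.float64(218.19875845320135)) [[ 3.67366752e-04 -9.63962710e-01 -2.66037138e-01  6.67321915e-02]
 [ 9.99998786e-01  7.56939658e-04 -1.36182226e-03 -4.23606081e-04]
 [ 1.51411994e-03 -2.66036315e-01  9.63961818e-01 -1.42989115e-01]
 [ 0.00000000e+00  0.00000000e+00  0.00000000e+00  1.00000000e+00]]
```

View pics/w1.png

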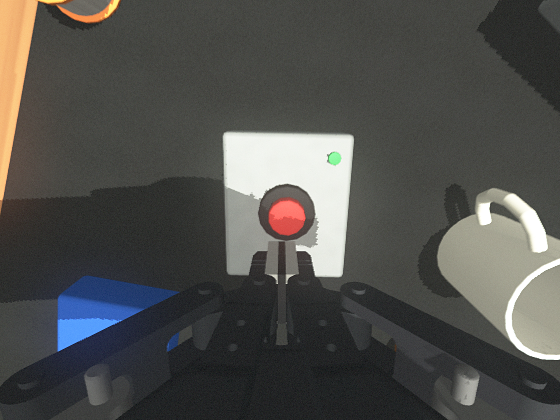

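Wrist view: red button centred at (287,215) on the light-grey box, within ~1 mm of my estimate (284,218); fingers shut above it. Press.

send_rows(plan="0 0.001 0.035 0 0 0 0; 0 0.001 0.06 0 0 0 0; 0 0.001 0.066 0 0 0 0; 0 0.001 0.070 0 0 0 0; 0 0.001 0.073 0 0 0 0; 0 0.001 0.074 0 0 0 0; 0 0.001 0.074 0 0 0 0")

```text
clock: 2.13
position: [0.5278, 0.2235, 0.0572]
tool_rot: [3.14, -0.001, 1.972]
force: [-2.5, 2.5, 4.0]
grip_width: -0.0002
finger_force: 2.1
```

send_rows(plan="0 0 0.002 0 0 0 0; 0 0 0.004 0 0 0 0; 0 0 0.004 0 0 0 0; 0 0 0.004 0 0 0 0")

```text
clock: 2.47
position: [0.5283, 0.2236, 0.0553]
tool_rot: [3.139, -0.001, 1.972]
force: [-14.5, -2.9, 49.6]
grip_width: -0.0002
finger_force: 24.9
```

send_rows(plan="0 0 -0.02 0 0 0 0; 0 0 -0.06 0 0 0 0.085; 0 0 -0.1 0 0 0 0.085; 0 0 -0.14 0 0 0 0.085; 0 0 -0.18 0 0 0 0.085; 0 0 -0.22 0 0 0 0.085; 0 0 -0.22 0 0 0 0.085; 0 0 -0.22 0 0 0 0.085")

```text
clock: 3.13
position: [0.5286, 0.2231, 0.2752]
tool_rot: [3.136, -0.001, 1.972]
force: [-0.2, 0.0, -0.7]
grip_width: 0.0827
finger_force: 0.0
```

```bash
python3 -c "
from h import *
delta((.617,-.1006,.275),76.5)"
```

```text
d [-3.325e-01 -4.490e-02 -3.000e-04] rot [ 0.3  -0.14 36.46]
```

send_rows(plan="-0.3325 -0.045 0 0 0 36.5 0.085; -0.3325 -0.045 0 0 0 36.5 0.085; -0.3325 -0.045 0 0 0 36.5 0.085; -0.3325 -0.045 0 0 0 36.5 0.085; -0.3325 -0.045 0 0 0 36.5 0.085; -0.3325 -0.045 0 0 0 36.5 0.085; -0.3325 -0.045 0 0 0 36.5 0.085; -0.3325 -0.045 0 0 0 36.5 0.085; -0.3325 -0.045 0 0 0 36.5 0.085; -0.3325 -0.045 0 0 0 36.5 0.085")

```text
clock: 3.97
position: [0.6155, -0.1043, 0.2713]
tool_rot: [-3.141, 0.001, 1.33]
force: [0.2, 0.4, -0.0]
grip_width: 0.085
finger_force: 0.0
```

Run:
```python
from h import *
s=observe(); print(s["position"]); delta((.617,-.1006,.275),76.5)
f=imaging.grab_frame("wrist")
for x in(-.105,-.036):
  a=-1.8062; l=(x,.045*np.sin(.657)); c,n=np.cos(a),np.sin(a)
  print(proj(f,(.5697+c*l[0]-n*l[1],-.1798+n*l[0]+c*l[1],.1856),s))
cv2.imwrite("pics/w2.png",f["color"][:,:,::-1])
```

```text
[ 0.61549671 -0.10433643  0.27132897]
d [ 0.004   0.0006 -0.0037] rot [-0.03  0.09 -0.29]
(np.float64(282.2606365962334), np.float64(183.1650658701283))
(np.float64(282.6046030415431), np.float64(264.88275603203505))
```

View pics/w2.png

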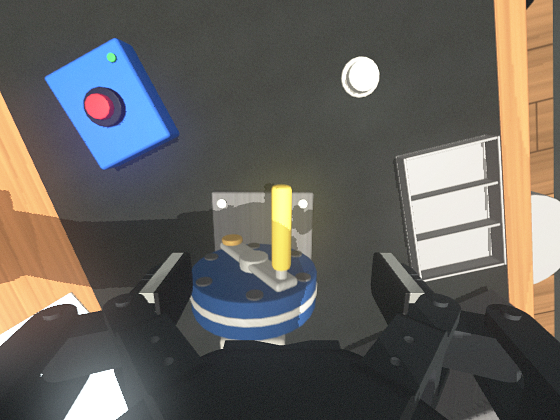

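Wrist view: yellow handle runs from free end (282,187) to root (282,268), within ~3 px of prediction, centred between the open fingers. Descend and grip.

send_rows(plan="0.002 0.0005 0.035 0 0 0 0.085; 0.002 0.0005 0.07 0 0 0 0.085; 0.002 0.0005 0.104 0 0 0 0.085; 0.002 0.0005 0.104 0 0 0 0.085; 0.002 0.0005 0.104 0 0 0 0.085; 0.002 0.0005 0.104 0 0 0 0; 0.002 0.0005 0.104 0 0 0 0; 0.002 0.0005 0.104 0 0 0 0; 0.002 0.0005 0.104 0 0 0 0; 0.002 0.0005 0.104 0 0 0 0", grip_force=70)

```text
clock: 4.85
position: [0.6172, -0.0991, 0.1689]
tool_rot: [3.14, -0.0, 1.335]
force: [-0.4, 0.4, -0.4]
grip_width: 0.0249
finger_force: 0.0
```

send_rows(plan="0 0 0 0 0 0 0; 0 0 0 0 0 0 0; 0 0 0 0 0 0 0; 0 0 0 0 0 0 0")

```text
clock: 5.18
position: [0.6172, -0.0991, 0.1683]
tool_rot: [3.141, -0.0, 1.335]
force: [1.1, -1.0, 3.5]
grip_width: 0.0137
finger_force: 68.2
```

Run:
```python
from h import *
s=observe(); print(s["position"],s["force"],s["moment"],s["tool_rot"])
f=imaging.grab_frame("wrist"); cv2.imwrite("pics/w3.png",f["color"][:,:,::-1])
```

```text
[ 0.61719489 -0.09909476  0.16831733] [ 1.13918848 -0.95962816  3.4839559 ] [ 0.08431731 -0.40547415 -0.08574063] [ 3.14081803e+00 -1.57675111e-04  1.33476029e+00]
```

View pics/w3.png

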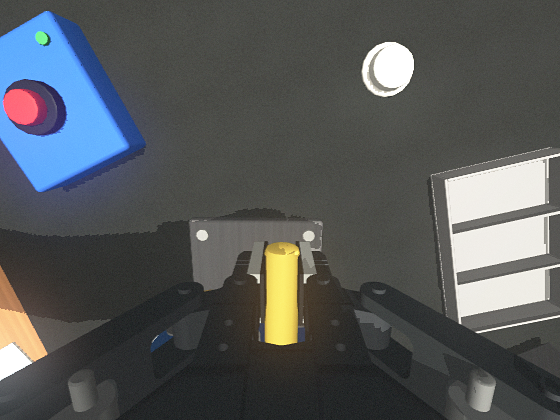

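Grip looks centred on the handle (yellow sleeve at (282,295) between the pads), free end showing beyond. Now generate circle rows.

```bash
cat > rows.py <<'E'
import sys,numpy as np
def rows(a,b,n=5,r=.045,hold=0,off=(0,0)):
    q=np.radians(np.linspace(a,b,n+1)[1:]); a=np.radians(a); out=[]
    for i,t in enumerate(q): out.append("0 %.4f %.4f 0 0 0 0"%(r*(np.sin(t)-np.sin(a))+off[0]*(i+1)/n, -r*(np.cos(t)-np.cos(a))+off[1]*(i+1)/n))
    return "; ".join(out+out[-1:]*hold)
if __name__=="__main__":
    a,b,s=map(float,sys.argv[1:4])
    for t in np.arange(a,b-np.sign(s)*.1,s): print(int(t),rows(t,t+s))
E
python3 rows.py 37 82 15
```

```text
37 0 0.0018 0.0015 0 0 0 0; 0 0.0036 0.0030 0 0 0 0; 0 0.0053 0.0047 0 0 0 0; 0 0.0069 0.0064 0 0 0 0; 0 0.0084 0.0082 0 0 0 0
52 0 0.0014 0.0019 0 0 0 0; 0 0.0027 0.0039 0 0 0 0; 0 0.0039 0.0059 0 0 0 0; 0 0.0050 0.0080 0 0 0 0; 0 0.0060 0.0101 0 0 0 0
67 0 0.0009 0.0022 0 0 0 0; 0 0.0016 0.0044 0 0 0 0; 0 0.0022 0.0067 0 0 0 0; 0 0.0028 0.0090 0 0 0 0; 0 0.0031 0.0113 0 0 0 0
```

send_rows(plan="0 0.0018 0.0015 0 0 0 0; 0 0.0036 0.0030 0 0 0 0; 0 0.0053 0.0047 0 0 0 0; 0 0.0069 0.0064 0 0 0 0; 0 0.0084 0.0082 0 0 0 0")

```text
clock: 5.65
position: [0.6256, -0.1012, 0.1598]
tool_rot: [3.141, 0.0, 1.335]
force: [5.3, 0.3, 5.2]
grip_width: 0.0136
finger_force: 68.5
```

send_rows(plan="0 0.0014 0.0019 0 0 0 0; 0 0.0027 0.0039 0 0 0 0; 0 0.0039 0.0059 0 0 0 0; 0 0.0050 0.0080 0 0 0 0; 0 0.0060 0.0101 0 0 0 0")

```text
clock: 6.07
position: [0.6314, -0.1026, 0.1496]
tool_rot: [3.141, 0.0, 1.335]
force: [6.2, -1.7, 3.9]
grip_width: 0.014
finger_force: 68.4
```

send_rows(plan="0 0.0009 0.0022 0 0 0 0; 0 0.0016 0.0044 0 0 0 0; 0 0.0022 0.0067 0 0 0 0; 0 0.0028 0.0090 0 0 0 0; 0 0.0031 0.0113 0 0 0 0")

```text
clock: 6.48
position: [0.6344, -0.1034, 0.1382]
tool_rot: [3.141, 0.0, 1.335]
force: [6.3, -1.7, 2.0]
grip_width: 0.0137
finger_force: 68.3
```

Run:
```python
from rows import rows
print(rows(82,97,off=(.0004,0)))
for t in (97,112,127,142): print(rows(t,t+15))
```

```text
0 0.0003 0.0023 0 0 0 0; 0 0.0006 0.0047 0 0 0 0; 0 0.0007 0.0070 0 0 0 0; 0 0.0006 0.0094 0 0 0 0; 0 0.0005 0.0117 0 0 0 0
0 -0.0003 0.0023 0 0 0 0; 0 -0.0008 0.0046 0 0 0 0; 0 -0.0014 0.0069 0 0 0 0; 0 -0.0021 0.0092 0 0 0 0; 0 -0.0029 0.0114 0 0 0 0
0 -0.0009 0.0022 0 0 0 0; 0 -0.0020 0.0043 0 0 0 0; 0 -0.0032 0.0063 0 0 0 0; 0 -0.0044 0.0083 0 0 0 0; 0 -0.0058 0.0102 0 0 0 0
0 -0.0015 0.0018 0 0 0 0; 0 -0.0030 0.0036 0 0 0 0; 0 -0.0047 0.0053 0 0 0 0; 0 -0.0064 0.0069 0 0 0 0; 0 -0.0082 0.0084 0 0 0 0
0 -0.0019 0.0014 0 0 0 0; 0 -0.0039 0.0027 0 0 0 0; 0 -0.0059 0.0039 0 0 0 0; 0 -0.0080 0.0050 0 0 0 0; 0 -0.0101 0.0060 0 0 0 0
```

send_rows(plan="0 0.0003 0.0023 0 0 0 0; 0 0.0006 0.0047 0 0 0 0; 0 0.0007 0.0070 0 0 0 0; 0 0.0006 0.0094 0 0 0 0; 0 0.0005 0.0117 0 0 0 0")

```text
clock: 6.9
position: [0.6344, -0.1034, 0.1262]
tool_rot: [-3.142, 0.0, 1.335]
force: [4.3, -1.6, 1.5]
grip_width: 0.0139
finger_force: 68.2
```

send_rows(plan="0 -0.0003 0.0023 0 0 0 0; 0 -0.0008 0.0046 0 0 0 0; 0 -0.0014 0.0069 0 0 0 0; 0 -0.0021 0.0092 0 0 0 0; 0 -0.0029 0.0114 0 0 0 0")

```text
clock: 7.32
position: [0.6315, -0.1027, 0.115]
tool_rot: [-3.141, 0.0, 1.335]
force: [4.9, -0.9, 0.2]
grip_width: 0.0139
finger_force: 68.2
```

send_rows(plan="0 -0.0009 0.0022 0 0 0 0; 0 -0.0020 0.0043 0 0 0 0; 0 -0.0032 0.0063 0 0 0 0; 0 -0.0044 0.0083 0 0 0 0; 0 -0.0058 0.0102 0 0 0 0")

```text
clock: 7.73
position: [0.6258, -0.1012, 0.1049]
tool_rot: [-3.142, 0.0, 1.335]
force: [5.6, -1.4, -1.4]
grip_width: 0.0139
finger_force: 68.2
```

send_rows(plan="0 -0.0015 0.0018 0 0 0 0; 0 -0.0030 0.0036 0 0 0 0; 0 -0.0047 0.0053 0 0 0 0; 0 -0.0064 0.0069 0 0 0 0; 0 -0.0082 0.0084 0 0 0 0")

```text
clock: 8.15
position: [0.6178, -0.0992, 0.0966]
tool_rot: [-3.142, -0.0, 1.335]
force: [5.0, -0.9, -0.1]
grip_width: 0.0139
finger_force: 68.2
```

send_rows(plan="0 -0.0019 0.0014 0 0 0 0; 0 -0.0039 0.0027 0 0 0 0; 0 -0.0059 0.0039 0 0 0 0; 0 -0.0080 0.0050 0 0 0 0; 0 -0.0101 0.0060 0 0 0 0")

```text
clock: 8.57
position: [0.6079, -0.0968, 0.0907]
tool_rot: [3.142, -0.0, 1.335]
force: [5.5, 0.5, 0.3]
grip_width: 0.0135
finger_force: 68.3
```

```bash
python3 rows.py 157 397 15
```

```text
157 0 -0.0022 0.0009 0 0 0 0; 0 -0.0044 0.0016 0 0 0 0; 0 -0.0067 0.0022 0 0 0 0; 0 -0.0090 0.0028 0 0 0 0; 0 -0.0113 0.0031 0 0 0 0
172 0 -0.0023 0.0003 0 0 0 0; 0 -0.0047 0.0004 0 0 0 0; 0 -0.0070 0.0004 0 0 0 0; 0 -0.0094 0.0003 0 0 0 0; 0 -0.0117 0.0001 0 0 0 0
187 0 -0.0023 -0.0003 0 0 0 0; 0 -0.0046 -0.0008 0 0 0 0; 0 -0.0069 -0.0014 0 0 0 0; 0 -0.0092 -0.0021 0 0 0 0; 0 -0.0114 -0.0029 0 0 0 0
202 0 -0.0022 -0.0009 0 0 0 0; 0 -0.0043 -0.0020 0 0 0 0; 0 -0.0063 -0.0032 0 0 0 0; 0 -0.0083 -0.0044 0 0 0 0; 0 -0.0102 -0.0058 0 0 0 0
217 0 -0.0018 -0.0015 0 0 0 0; 0 -0.0036 -0.0030 0 0 0 0; 0 -0.0053 -0.0047 0 0 0 0; 0 -0.0069 -0.0064 0 0 0 0; 0 -0.0084 -0.0082 0 0 0 0
232 0 -0.0014 -0.0019 0 0 0 0; 0 -0.0027 -0.0039 0 0 0 0; 0 -0.0039 -0.0059 0 0 0 0; 0 -0.0050 -0.0080 0 0 0 0; 0 -0.0060 -0.0101 0 0 0 0
247 0 -0.0009 -0.0022 0 0 0 0; 0 -0.0016 -0.0044 0 0 0 0; 0 -0.0022 -0.0067 0 0 0 0; 0 -0.0028 -0.0090 0 0 0 0; 0 -0.0031 -0.0113 0 0 0 0
262 0 -0.0003 -0.0023 0 0 0 0; 0 -0.0004 -0.0047 0 0 0 0; 0 -0.0004 -0.0070 0 0 0 0; 0 -0.0003 -0.0094 0 0 0 0; 0 -0.0001 -0.0117 0 0 0 0
277 0 
[... 347 characters left out ...]
064 -0.0069 0 0 0 0; 0 0.0082 -0.0084 0 0 0 0
322 0 0.0019 -0.0014 0 0 0 0; 0 0.0039 -0.0027 0 0 0 0; 0 0.0059 -0.0039 0 0 0 0; 0 0.0080 -0.0050 0 0 0 0; 0 0.0101 -0.0060 0 0 0 0
337 0 0.0022 -0.0009 0 0 0 0; 0 0.0044 -0.0016 0 0 0 0; 0 0.0067 -0.0022 0 0 0 0; 0 0.0090 -0.0028 0 0 0 0; 0 0.0113 -0.0031 0 0 0 0
352 0 0.0023 -0.0003 0 0 0 0; 0 0.0047 -0.0004 0 0 0 0; 0 0.0070 -0.0004 0 0 0 0; 0 0.0094 -0.0003 0 0 0 0; 0 0.0117 -0.0001 0 0 0 0
367 0 0.0023 0.0003 0 0 0 0; 0 0.0046 0.0008 0 0 0 0; 0 0.0069 0.0014 0 0 0 0; 0 0.0092 0.0021 0 0 0 0; 0 0.0114 0.0029 0 0 0 0
382 0 0.0022 0.0009 0 0 0 0; 0 0.0043 0.0020 0 0 0 0; 0 0.0063 0.0032 0 0 0 0; 0 0.0083 0.0044 0 0 0 0; 0 0.0102 0.0058 0 0 0 0
```

send_rows(plan="0 -0.0022 0.0009 0 0 0 0; 0 -0.0044 0.0016 0 0 0 0; 0 -0.0067 0.0022 0 0 0 0; 0 -0.0090 0.0028 0 0 0 0; 0 -0.0113 0.0031 0 0 0 0")

```text
clock: 8.98
position: [0.5971, -0.0941, 0.0877]
tool_rot: [3.141, -0.0, 1.335]
force: [5.7, 0.8, -0.2]
grip_width: 0.0138
finger_force: 68.2
```

send_rows(plan="0 -0.0023 0.0003 0 0 0 0; 0 -0.0047 0.0004 0 0 0 0; 0 -0.0070 0.0004 0 0 0 0; 0 -0.0094 0.0003 0 0 0 0; 0 -0.0117 0.0001 0 0 0 0")

```text
clock: 9.4
position: [0.5858, -0.0913, 0.0876]
tool_rot: [3.141, -0.0, 1.335]
force: [6.5, 2.2, -0.6]
grip_width: 0.0139
finger_force: 68.2
```

send_rows(plan="0 -0.0023 -0.0003 0 0 0 0; 0 -0.0046 -0.0008 0 0 0 0; 0 -0.0069 -0.0014 0 0 0 0; 0 -0.0092 -0.0021 0 0 0 0; 0 -0.0114 -0.0029 0 0 0 0")

```text
clock: 9.82
position: [0.5748, -0.0886, 0.0905]
tool_rot: [3.141, -0.0, 1.335]
force: [7.5, 2.1, -1.2]
grip_width: 0.0138
finger_force: 68.2
```

send_rows(plan="0 -0.0022 -0.0009 0 0 0 0; 0 -0.0043 -0.0020 0 0 0 0; 0 -0.0063 -0.0032 0 0 0 0; 0 -0.0083 -0.0044 0 0 0 0; 0 -0.0102 -0.0058 0 0 0 0")

```text
clock: 10.23
position: [0.565, -0.0861, 0.0963]
tool_rot: [3.141, -0.0, 1.335]
force: [7.1, 2.5, -3.3]
grip_width: 0.0137
finger_force: 68.2
```

send_rows(plan="0 -0.0018 -0.0015 0 0 0 0; 0 -0.0036 -0.0030 0 0 0 0; 0 -0.0053 -0.0047 0 0 0 0; 0 -0.0069 -0.0064 0 0 0 0; 0 -0.0084 -0.0082 0 0 0 0")

```text
clock: 10.65
position: [0.5568, -0.0841, 0.1045]
tool_rot: [3.141, -0.0, 1.335]
force: [8.4, 1.9, -4.2]
grip_width: 0.0137
finger_force: 68.2
```

send_rows(plan="0 -0.0014 -0.0019 0 0 0 0; 0 -0.0027 -0.0039 0 0 0 0; 0 -0.0039 -0.0059 0 0 0 0; 0 -0.0050 -0.0080 0 0 0 0; 0 -0.0060 -0.0101 0 0 0 0")

```text
clock: 11.07
position: [0.551, -0.0827, 0.1145]
tool_rot: [3.141, -0.0, 1.335]
force: [8.6, 2.8, -5.0]
grip_width: 0.014
finger_force: 68.2
```

send_rows(plan="0 -0.0009 -0.0022 0 0 0 0; 0 -0.0016 -0.0044 0 0 0 0; 0 -0.0022 -0.0067 0 0 0 0; 0 -0.0028 -0.0090 0 0 0 0; 0 -0.0031 -0.0113 0 0 0 0")

```text
clock: 11.48
position: [0.5479, -0.0819, 0.1258]
tool_rot: [3.141, -0.0, 1.335]
force: [7.4, 3.1, -5.6]
grip_width: 0.0135
finger_force: 68.2
```

send_rows(plan="0 -0.0003 -0.0023 0 0 0 0; 0 -0.0004 -0.0047 0 0 0 0; 0 -0.0004 -0.0070 0 0 0 0; 0 -0.0003 -0.0094 0 0 0 0; 0 -0.0001 -0.0117 0 0 0 0")

```text
clock: 11.9
position: [0.5476, -0.0819, 0.1373]
tool_rot: [-3.141, -0.0, 1.335]
force: [6.8, 3.4, -8.0]
grip_width: 0.0137
finger_force: 68.2
```

send_rows(plan="0 0.0003 -0.0023 0 0 0 0; 0 0.0008 -0.0046 0 0 0 0; 0 0.0014 -0.0069 0 0 0 0; 0 0.0021 -0.0092 0 0 0 0; 0 0.0029 -0.0114 0 0 0 0")

```text
clock: 12.32
position: [0.5502, -0.0825, 0.1486]
tool_rot: [-3.141, -0.0, 1.335]
force: [6.3, 3.3, -8.6]
grip_width: 0.0142
finger_force: 68.2
```

send_rows(plan="0 0.0009 -0.0022 0 0 0 0; 0 0.0020 -0.0043 0 0 0 0; 0 0.0032 -0.0063 0 0 0 0; 0 0.0044 -0.0083 0 0 0 0; 0 0.0058 -0.0102 0 0 0 0")

```text
clock: 12.73
position: [0.5554, -0.0838, 0.1585]
tool_rot: [-3.14, -0.0, 1.335]
force: [3.6, 3.7, -8.6]
grip_width: 0.0133
finger_force: 68.2
```

send_rows(plan="0 0.0015 -0.0018 0 0 0 0; 0 0.0030 -0.0036 0 0 0 0; 0 0.0047 -0.0053 0 0 0 0; 0 0.0064 -0.0069 0 0 0 0; 0 0.0082 -0.0084 0 0 0 0")

```text
clock: 13.15
position: [0.5632, -0.0857, 0.167]
tool_rot: [-3.139, -0.0, 1.335]
force: [-0.0, 5.2, -6.6]
grip_width: 0.0138
finger_force: 68.4
```

send_rows(plan="0 0.0019 -0.0014 0 0 0 0; 0 0.0039 -0.0027 0 0 0 0; 0 0.0059 -0.0039 0 0 0 0; 0 0.0080 -0.0050 0 0 0 0; 0 0.0101 -0.0060 0 0 0 0")

```text
clock: 13.57
position: [0.5729, -0.0881, 0.1731]
tool_rot: [-3.139, -0.0, 1.335]
force: [-2.0, 5.1, -2.0]
grip_width: 0.014
finger_force: 68.8
```

send_rows(plan="0 0.0022 -0.0009 0 0 0 0; 0 0.0044 -0.0016 0 0 0 0; 0 0.0067 -0.0022 0 0 0 0; 0 0.0090 -0.0028 0 0 0 0; 0 0.0113 -0.0031 0 0 0 0")

```text
clock: 13.98
position: [0.5841, -0.0909, 0.1765]
tool_rot: [-3.14, -0.0, 1.335]
force: [-2.4, 5.4, 2.4]
grip_width: 0.0143
finger_force: 69.3
```

send_rows(plan="0 0.0023 -0.0003 0 0 0 0; 0 0.0047 -0.0004 0 0 0 0; 0 0.0070 -0.0004 0 0 0 0; 0 0.0094 -0.0003 0 0 0 0; 0 0.0117 -0.0001 0 0 0 0")

```text
clock: 14.4
position: [0.5963, -0.0939, 0.1768]
tool_rot: [-3.141, -0.0, 1.335]
force: [-1.1, 4.4, 3.8]
grip_width: 0.0139
finger_force: 69.3
```

send_rows(plan="0 0.0023 0.0003 0 0 0 0; 0 0.0046 0.0008 0 0 0 0; 0 0.0069 0.0014 0 0 0 0; 0 0.0092 0.0021 0 0 0 0; 0 0.0114 0.0029 0 0 0 0")

```text
clock: 14.82
position: [0.6077, -0.0968, 0.1738]
tool_rot: [3.141, -0.0, 1.335]
force: [1.5, 4.5, 3.0]
grip_width: 0.0139
finger_force: 69.4
```

send_rows(plan="0 0.0022 0.0009 0 0 0 0; 0 0.0043 0.0020 0 0 0 0; 0 0.0063 0.0032 0 0 0 0; 0 0.0083 0.0044 0 0 0 0; 0 0.0102 0.0058 0 0 0 0")

```text
clock: 15.23
position: [0.6176, -0.0993, 0.168]
tool_rot: [3.141, 0.0, 1.335]
force: [2.6, 3.6, 2.6]
grip_width: 0.0141
finger_force: 69.5
```

```bash
cat > feel.py <<'E'
from h import *
from scipy.optimize import least_squares
D=np.array([[.6256,-.1012,.1598,5.3,.3,5.2],[.6314,-.1026,.1496,6.2,-1.7,3.9],[.6344,-.1034,.1382,6.3,-1.7,2.0],[.6344,-.1034,.1262,4.3,-1.6,1.5],[.6315,-.1027,.115,4.9,-.9,.2],[.6258,-.1012,.1049,5.6,-1.4,-1.4],[.6178,-.0992,.0966,5,-.9,-.1],[.6079,-.0968,.0907,5.5,.5,.3],[.5971,-.0941,.0877,5.7,.8,-.2],[.5858,-.0913,.0876,6.5,2.2,-.6],[.5748,-.0886,.0905,7.5,2.1,-1.2],[.565,-.0861,.0963,7.1,2.5,-3.3],[.5568,-.0841,.1045,8.4,1.9,-4.2],[.551,-.0827,.1145,8.6,2.8,-5],[.5479,-.0819,.1258,7.4,3.1,-5.6],[.5476,-.0819,.1373,6.8,3.4,-8],[.5502,-.0825,.1486,6.3,3.3,-8.6],[.5554,-.0838,.1585,3.6,3.7,-8.6],[.5632,-.0857,.167,0,5.2,-6.6],[.5729,-.0881,.1731,-2,5.1,-2],[.5841,-.0909,.1765,-2.4,5.4,2.4],[.5963,-.0939,.1768,-1.1,4.4,3.8],[.6077,-.0968,.1738,1.5,4.5,3],[.6176,-.0993,.168,2.6,3.6,2.6]])
yd=np.array([.972,-.233]); Y=D[:,:2]@yd; Z=D[:,2]; Fy=D[:,3:5]@yd; Fz=D[:,5]
r=least_squares(lambda p:np.hypot(Y-p[0],Z-p[1])-p[2],[Y.mean(),Z.mean(),.045]); print("circle",r.x,np.abs(r.fun).max())
q=np.arctan2(Y-r.x[0],Z-r.x[1]); res=-(Fy*np.cos(q)-Fz*np.sin(q)); rad=Fy*np.sin(q)+Fz*np.cos(q)
A=np.c_[np.ones_like(q),-np.sin(q),-np.cos(q)]; x,*_=np.linalg.lstsq(A,res,rcond=None)
d=np.arctan2(x[2],x[1]); print("drag",x[0],"amp",np.hypot(x[1],x[2]),"delta",np.degrees(d),"target q",(180-np.degrees(d))%360)
print(np.c_[np.degrees(q)%360,res,A@x,rad].round(1))
# free phase with given drag, robust
f=least_squares(lambda p:(3.8-p[0]*np.sin(q+p[1])-res),[3,d],loss="soft_l1"); print(f.x[0],(180-np.degrees(f.x[1]))%360)
E
python3 feel.py
```

```text
circle [0.59611446 0.13224675 0.04498927] 0.000173030123625649
drag 4.1524900449966 amp 3.361955627884669 delta 30.517063180058898 target q 149.4829368199411
[[ 5.220e+01  1.000e+00  8.000e-01  7.200e+00]
 [ 6.730e+01  1.100e+00  8.000e-01  7.400e+00]
 [ 8.240e+01  1.100e+00  1.100e+00  6.700e+00]
 [ 9.770e+01  2.100e+00  1.500e+00  4.300e+00]
 [ 1.125e+02  2.100e+00  2.100e+00  4.500e+00]
 [ 1.274e+02  2.400e+00  2.900e+00  5.400e+00]
 [ 1.424e+02  4.000e+00  3.700e+00  3.200e+00]
 [ 1.574e+02  4.900e+00  4.600e+00  1.700e+00]
 [ 1.721e+02  5.300e+00  5.400e+00  9.000e-01]
 [ 1.870e+02  5.800e+00  6.200e+00 -1.000e-01]
 [ 2.019e+02  6.800e+00  6.800e+00 -1.400e+00]
 [ 2.168e+02  7.000e+00  7.300e+00 -1.100e+00]
 [ 2.318e+02  8.100e+00  7.500e+00 -3.500e+00]
 [ 2.467e+02  7.600e+00  7.500e+00 -5.100e+00]
 [ 2.618e+02  6.500e+00  7.300e+00 -5.600e+00]
 [ 2.764e+02  7.300e+00  6.800e+00 -6.700e+00]
 [ 2.912e+02  6.100e+00  6.200e+00 -8.100e+00]
 [ 3.055e+02  5.500e+00  5.500e+00 -7.100e+00]
 [ 3.204e+02  5.100e+00  4.700e+00 -4.300e+00]
 [ 3.354e+02  3.700e+00  3.800e+00 -5.000e-01]
 [ 3.508e+02  3.200e+00  2.900e+00  2.900e+00]
 [ 6.900e+00  2.500e+00  2.100e+00  3.500e+00]
 [ 2.240e+01  8.000e-01  1.500e+00  2.900e+00]
 [ 3.740e+01  2.000e-01  1.000e+00  3.100e+00]]
3.368735667472878 149.33477046804262
```

Run:
```python
from rows import rows
for a,b,n,h in((37,77,10,0),(77,117,10,0),(117,147,7,3)): print(rows(a,b,n,hold=h))
```

```text
0 0.0024 0.0020 0 0 0 0; 0 0.0047 0.0041 0 0 0 0; 0 0.0069 0.0064 0 0 0 0; 0 0.0089 0.0089 0 0 0 0; 0 0.0107 0.0114 0 0 0 0; 0 0.0123 0.0141 0 0 0 0; 0 0.0137 0.0169 0 0 0 0; 0 0.0149 0.0198 0 0 0 0; 0 0.0160 0.0228 0 0 0 0; 0 0.0168 0.0258 0 0 0 0
0 0.0006 0.0031 0 0 0 0; 0 0.0010 0.0062 0 0 0 0; 0 0.0011 0.0093 0 0 0 0; 0 0.0011 0.0125 0 0 0 0; 0 0.0008 0.0156 0 0 0 0; 0 0.0003 0.0187 0 0 0 0; 0 -0.0004 0.0218 0 0 0 0; 0 -0.0013 0.0248 0 0 0 0; 0 -0.0024 0.0277 0 0 0 0; 0 -0.0038 0.0306 0 0 0 0
0 -0.0016 0.0029 0 0 0 0; 0 -0.0035 0.0057 0 0 0 0; 0 -0.0056 0.0084 0 0 0 0; 0 -0.0078 0.0109 0 0 0 0; 0 -0.0102 0.0132 0 0 0 0; 0 -0.0128 0.0154 0 0 0 0; 0 -0.0156 0.0173 0 0 0 0; 0 -0.0156 0.0173 0 0 0 0; 0 -0.0156 0.0173 0 0 0 0; 0 -0.0156 0.0173 0 0 0 0
```

send_rows(plan="0 0.0024 0.0020 0 0 0 0; 0 0.0047 0.0041 0 0 0 0; 0 0.0069 0.0064 0 0 0 0; 0 0.0089 0.0089 0 0 0 0; 0 0.0107 0.0114 0 0 0 0; 0 0.0123 0.0141 0 0 0 0; 0 0.0137 0.0169 0 0 0 0; 0 0.0149 0.0198 0 0 0 0; 0 0.0160 0.0228 0 0 0 0; 0 0.0168 0.0258 0 0 0 0")

```text
clock: 16.07
position: [0.6339, -0.1033, 0.1419]
tool_rot: [3.141, 0.0, 1.335]
force: [4.4, 3.3, 2.0]
grip_width: 0.0135
finger_force: 69.3
```

send_rows(plan="0 0.0006 0.0031 0 0 0 0; 0 0.0010 0.0062 0 0 0 0; 0 0.0011 0.0093 0 0 0 0; 0 0.0011 0.0125 0 0 0 0; 0 0.0008 0.0156 0 0 0 0; 0 0.0003 0.0187 0 0 0 0; 0 -0.0004 0.0218 0 0 0 0; 0 -0.0013 0.0248 0 0 0 0; 0 -0.0024 0.0277 0 0 0 0; 0 -0.0038 0.0306 0 0 0 0")

```text
clock: 16.9
position: [0.6299, -0.1023, 0.1113]
tool_rot: [3.141, 0.0, 1.335]
force: [4.1, 1.5, -0.3]
grip_width: 0.0136
finger_force: 69.2
```

send_rows(plan="0 -0.0016 0.0029 0 0 0 0; 0 -0.0035 0.0057 0 0 0 0; 0 -0.0056 0.0084 0 0 0 0; 0 -0.0078 0.0109 0 0 0 0; 0 -0.0102 0.0132 0 0 0 0; 0 -0.0128 0.0154 0 0 0 0; 0 -0.0156 0.0173 0 0 0 0; 0 -0.0156 0.0173 0 0 0 0; 0 -0.0156 0.0173 0 0 0 0; 0 -0.0156 0.0173 0 0 0 0")

```text
clock: 17.73
position: [0.6141, -0.0984, 0.094]
tool_rot: [-3.14, 0.0, 1.335]
force: [-0.6, 4.0, -2.3]
grip_width: 0.0138
finger_force: 68.9
```

Run:
```python
from h import *
s=observe(); p=s["position"]
print(np.degrees(np.arctan2(p[:2]@[.972,-.233]-.5961,p[2]-.1322)),s["clock"],s["force"],s["qd"].round(3),s["finger_force"])
f=imaging.grab_frame("wrist"); cv2.imwrite("pics/w4.png",f["color"][:,:,::-1])
```

```text
148.11333628113417 17.7333 [-0.55693074  3.96467517 -2.31729312] [ 0.001 -0.     0.003 -0.001 -0.001 -0.002 -0.   ] 68.85013461112976
```

View pics/w4.png

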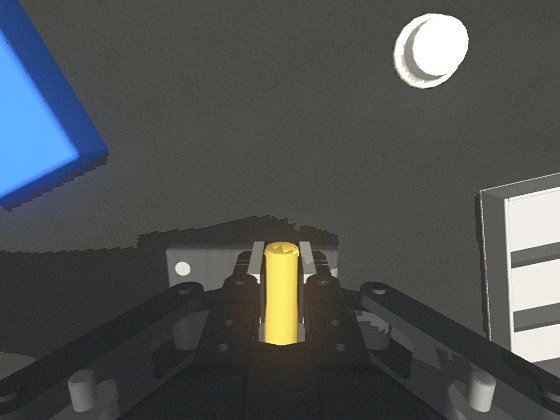

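The handle (sleeve at (282,295)) is still gripped squarely. The crank is at 148° against a fitted target of 149° and is at rest, so I'm handing in.

```bash
python3 -c "
from workcell import bot
print(bot.job_done())"
```

```text
the job is handed in; nothing more can be done
None
```

I pressed the start button fully down and let it come back up. I then turned the flywheel one full turn, which puts the heavy side straight down at a crank angle of about 149°. It is held still at 148° with the handle still gripped, and the job was handed in at about 18 s; no verdict came back.

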